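# Bring the cherries round on the topping stand

## Robot

A 6-joint arm with a two-finger parallel gripper is mounted at the origin on a cart in front of the work surface, level with it; the furniture and walls round the work are solid. World frame = base frame: x ahead of the robot, y to its left, z up, the work surface at z = 0. Lengths are in m, angles in rad, forces in N, time in s.
With the tool pointing down it reaches from about 0.35 to 1 m from the base axis. Payload 7.1 kg.
Tool frame: the origin (TCP) lies between the finger pads; the fingertips stand 17 mm ahead of it and the grasp point (between the pads) lies 2 mm behind it (manip.tip_reach is the distance from the TCP to the fingertips, in m); z points along the fingers, y is the direction in which the jaws open and shut (so a half turn about z gives the same grasp; the last joint's range is limited). The gripper opens to 85 mm and grips with 20 to 120 N. Pads are 22 mm wide; open, the fingers measure 114 mm over their backs; the gripper's body (76 mm by 85 mm) begins 54 mm behind the grasp point. The pads swing forward as they close: fully open they stand 13 mm farther back than shut.
Start: joints at [-1.265, 0.423, 1.63, -0, 1.089, -0.019], TCP at [0.199, -0.592, 0.248] pointing down, gripper open.
Joint ranges: [-3, 3], [-0.9, 2.11], [0.09, 2.58], [-1.31, 4.45], [0.11, 2.69], [-2.54, 2.54]. Speed limits (rad/s): [2.39, 2.39, 3.01, 3.14, 3.14, 3.14].

## Interface

Orientations are given as a rotation vector (axis times angle).
In Python, from rig import manip gives the robot as it stands. Calls block until the motion is done:
- manip.movep(position, orientation): joint-space move of the TCP to a pose.
- manip.line_to(position, v=0.15, rotation=None): straight line of the TCP; rotation=None keeps the orientation; v is the mean speed in m/s.
- manip.move_joints(angles): joint-space move.
- manip.command_gripper(opening, squeeze=None): finger opening in m; squeeze is the grip in N (None keeps the last); returns when the fingers have stopped.
- manip.wait(seconds).
- manip.ik(position, orientation): joint angles nearest the present ones, or None.
- manip.sense(): the state.
- manip.read_camera(name): name is "side" or "top"; returns the picture (384x512x3 uint8, red, green, blue); there is no depth.
- manip.get_calibration(name): a dict with "mtx" (3x3 intrinsics, pixels), "k1" (the pictures are not rectified: a ray, as slopes to the right and down, at radius r is drawn at 1 + k1 r^2 times it, then the intrinsics apply), "rvec" (rotation vector, rad) and "tvec" (3), from world to camera coordinates, as OpenCV has them. Camera axes: x right, y down, z forward; pixel columns grow to the right and rows downward; lengths in m; the calibration is good to about 2 mm. A picture is of the moment at which its call begins. get_calibration takes no time and is no camera call.
A pose or a line that the arm cannot do raises manip.IKError and nothing moves.
- manip.finish_job(): hands the job in, once; it reports no verdict.
The state is a dict: "time_s": time; "qpos": joint angles; "joint_velocities": joint speeds; "joint_efforts": joint torques, N m; "eef_pos": TCP position; "tool_rot": TCP orientation; "contact_force": force on the tool from outside, world axes, zero at the start; "ft_torque": the same for the moment, N m; "finger_gap": finger opening in m.
Only numpy, scipy, OpenCV 4.12 (cv2) and the standard library are available. Lean on these libraries where they do the work, as an engineer would, in place of code of your own. Each camera call takes 0.05 s, during which the arm holds its last target.

## Task

Bring the cherry jar round to the latch side of the revolving topping stand and lock it there: with a fingertip push the red latch post aside so that the turntable is free, push on a wire divider until the bay with the cherry jar stands at the latch, then push the latch fully home in that bay's notch. Nothing needs gripping or lifting: do not touch the containers, which must stay upright in their bays, and leave the other things on the table where they are.

Things in the scene. Friction and masses are not known exactly. Their poses are not given: they have to be found in the camera images.
- stand: foot of the revolving topping stand, fixed to the table; its origin is the centre of the foot on the table top, which is also on the turntable's vertical axis. Its -x axis points to the latch side of the stand (its front, toward the robot within about half a radian), +y to the left seen from the robot, z up.
- turntable (a joint): angle of the round turntable in rad about the vertical axis, counter-clockwise positive from above, endless, 0 at the start. It has four bays, 90 degrees apart, each with one container about 66 mm from the axis and a notch in the rim at the bay's middle. It turns with a light drag (about 0.1 N m), stays where it is left, and cannot turn while the latch is in a notch.
- tray (a point): centre of the turntable's tray top, 29 mm above the table, on the axis. The notched plate is 240 mm in diameter; a low lip round the tray reaches 36 mm above the table. The central column is 24 mm thick at most, with a 26 mm black ball on top up to 193 mm above the table. Every container ends at most 124 mm above the table.
- latch (a joint): angle of the latch lever in rad about its vertical pivot, counter-clockwise positive from above: 0 = home, its roller fully in a notch of the rim (so at the start); 0.6 = fully out, at its stop; clear of the rim from about 0.25. It stays where it is left (drag about 2 N at the post).
- latch_pivot (a point): the latch lever's pivot, beside the rim, at x = -0.118, y = -0.066 m in the stand's frame, 20 mm above the table
- latch_roller (a point): centre of the brass roller (11 mm) at the nose of the latch, 20 mm above the table. The notches have flared mouths: the roller finds its way in and centres the turntable when it is within about 0.06 rad of square (a multiple of 1.571); otherwise the roller stops on the rim, with the latch well short of home (up to 0.24).
- latch_post (a point): point on the axis of the red upright finger post at the end of the latch lever, 44 mm above the table. The post is 17 mm thick, reaches from 17 to 66 mm above the table, 75 mm from the pivot. With the latch home it lies at x = -0.193, y = -0.066 m in the stand's frame; pushing it toward the stand's -y swings the latch out, toward +y home.
- divider_a (a point): point on one of the four level wires (6 mm thick) that divide the bays, 85 mm from the axis, centre of the wire 166 mm above the table; the wire runs level from the column to 92 mm, then bends down to the tray at 105 mm; at turntable 0 it lies at 45 degrees in the stand's frame. A fingertip dipped 15 to 25 mm below it pushes it clear of the containers.
- divider_b (a point): point on one of the four level wires (6 mm thick) that divide the bays, 85 mm from the axis, centre of the wire 166 mm above the table; the wire runs level from the column to 92 mm, then bends down to the tray at 105 mm; at turntable 0 it lies at 135 degrees in the stand's frame. A fingertip dipped 15 to 25 mm below it pushes it clear of the containers.
- divider_c (a point): point on one of the four level wires (6 mm thick) that divide the bays, 85 mm from the axis, centre of the wire 166 mm above the table; the wire runs level from the column to 92 mm, then bends down to the tray at 105 mm; at turntable 0 it lies at 225 degrees in the stand's frame. A fingertip dipped 15 to 25 mm below it pushes it clear of the containers.
- divider_d (a point): point on one of the four level wires (6 mm thick) that divide the bays, 85 mm from the axis, centre of the wire 166 mm above the table; the wire runs level from the column to 92 mm, then bends down to the tray at 105 mm; at turntable 0 it lies at 315 degrees in the stand's frame. A fingertip dipped 15 to 25 mm below it pushes it clear of the containers.
- portion_cups_mid (a point): stack of white portion cups, 61 mm wide, 62 mm tall; standing in a bay of the turntable; the point is its centre, half-way up
- cherry_jar_mid (a point): glass jar of red cherries with a white lid, 62 mm wide, 95 mm tall; standing in a bay of the turntable; the point is its centre, half-way up. The one wanted at the latch
- milk_tin_mid (a point): small tin with a green and white label and a silver top, 58 mm wide, 72 mm tall; standing in a bay of the turntable; the point is its centre, half-way up
- yoghurt_pot_mid (a point): white yoghurt tub with blue and red print and a foil lid, 72 mm wide, 71 mm tall; standing in a bay of the turntable; the point is its centre, half-way up
- cone_stack: cake cone, 49 mm wide, 58 mm tall; bystander, loose; origin at its underside
- cone_single: another cake cone, 49 mm wide, 58 mm tall; bystander, loose; origin at its underside
- salt_shaker: salt shaker, 44 mm wide, 90 mm tall; bystander, loose; origin at its underside
- disher_blue: ice cream scoop with a blue handle lying on the table, 257 mm long; bystander, loose; origin at its underside
There are look-alikes about, which are no part of the job. Leave any orange, pink or yellow look-alike of the part that bears portion_cups_mid alone.

How it is judged:
On the way, in this order (a step that is already met when the one before it is completed fails the run):
1. the latch is pushed out, clear of the turntable's rim (value of joint latch above 0.25 rad), for 0.2 s.
2. with the latch still out, the turntable is turned until the cherry jar stands at the latch (x of cherry_jar_mid in the frame of stand below -0.045 m and y of cherry_jar_mid in the frame of stand between -0.018 and 0.018 m and value of joint latch above 0.12 rad), for 0.2 s.
At the end, for the whole second after the job is handed in: The cherry jar stands at the latch (over 45 mm from the axis toward it, within 18 mm of the centre line), the latch is home in the notch (below 0.05 rad), the turntable is still, and all four containers stand upright (within 0.15 rad) on the tray (within 100 mm of its axis) (x of cherry_jar_mid in the frame of stand below -0.045 m and y of cherry_jar_mid in the frame of stand between -0.018 and 0.018 m and angle between each of portion_cups_mid, cherry_jar_mid, milk_tin_mid, yoghurt_pot_mid's own z axis and vertical below 0.15 rad and horizontal distance between each of portion_cups_mid, cherry_jar_mid, milk_tin_mid, yoghurt_pot_mid and tray below 0.1 m and value of joint latch below 0.05 rad and velocity of joint turntable between -0.05 and 0.05 rad/s); the robot touches nothing.
It fails at once if the robot touches a container on the stand (contact force between any of the fingers, the arm and portion_cups above 0.5 N or contact force between any of the fingers, the arm and cherry_jar above 0.5 N or contact force between any of the fingers, the arm and milk_tin above 0.5 N or contact force between any of the fingers, the arm and yoghurt_pot above 0.5 N).
It fails at once if a container on the stand is lifted or tipped over (height (world z) of portion_cups_mid above 0.075 m or angle between any of portion_cups_mid, cherry_jar_mid, milk_tin_mid, yoghurt_pot_mid's own z axis and vertical above 0.35 rad or height (world z) of cherry_jar_mid above 0.0915 m or height (world z) of milk_tin_mid above 0.08 m or height (world z) of yoghurt_pot_mid above 0.0795 m).
It fails at once if another loose thing on the table is shifted by more than 20 mm (distance of any of cone_stack, cone_single, salt_shaker, disher_blue from where it was at the start of the episode above 0.02 m).
It also fails if it takes over 72 s, if anything falls off the work surface, if the arm or the gripper's body presses on something with over 40 N, if the wrist force passes 120 N, or if a joint passes its speed limit or range.

## Working session

There is one attempt and no reset: what is moved stays moved. The work goes in short steps, each a Python script; the robot and the scene stay as the last script left them, time stands still between calls to the robot, and variables do not carry over. Pictures are saved under pics/ and viewed, and the job is handed in when it is done.

```bash
ls; mkdir -p pics; python3 - <<'E'
from rig import manip
import cv2
for n in("side","top"):
    im=manip.read_camera(n); cv2.imwrite(f"pics/{n}0.png",cv2.cvtColor(im,cv2.COLOR_RGB2BGR))
    print(n,manip.get_calibration(n))
s=manip.sense();print(s, manip.tip_reach)
E
```

```text
pics
side {'mtx': array([[435.62246664,   0.        , 255.74296333],
       [  0.        , 435.62246664, 185.31402891],
       [  0.        ,   0.        ,   1.        ]]), 'k1': 0.03305890218534113, 'rvec': array([ 2.23796161, -0.00542851, -0.02964314]), 'tvec': array([-0.51595968, -0.04452027,  1.35489239])}
top {'mtx': array([[430.10933666,   0.        , 253.23761187],
       [  0.        , 430.10933666, 192.96641117],
       [  0.        ,   0.        ,   1.        ]]), 'k1': -0.12566044967884119, 'rvec': array([ 2.16116853, -2.06159229,  0.21629828]), 'tvec': array([-0.27170827,  0.53342818,  1.11311176])}
{'time_s': 0.1, 'qpos': array([-1.26498289e+00,  4.23779666e-01,  1.63063016e+00,  3.89529494e-05,
        1.08860751e+00, -1.90093315e-02]), 'joint_velocities': array([ 0.00031157, -0.00068457, -0.00182958,  0.00032824,  0.00012616,
        0.00158264]), 'joint_efforts': array([ 4.30045029e-04, -5.58427870e+01, -2.82444727e+01,  9.32063199e-05,
        3.02757093e-03,  4.67167570e-05]), 'eef_pos': array([ 0.19934554, -0.59184638,  0.24760738]), 'tool_rot': array([-3.09885824e+00, -5.07733436e-01,  2.66065844e-04]), 'contact_force': array([-0.6895467 , -0.94720233,  0.3630627 ]), 'ft_torque': array([ 0.02245283,  0.02386151, -0.04750822]), 'finger_gap': 0.0853442589466658} 0.017
```

View pics/side0.png

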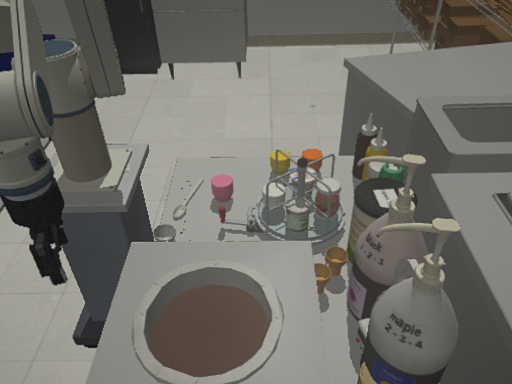

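View pics/top0.png

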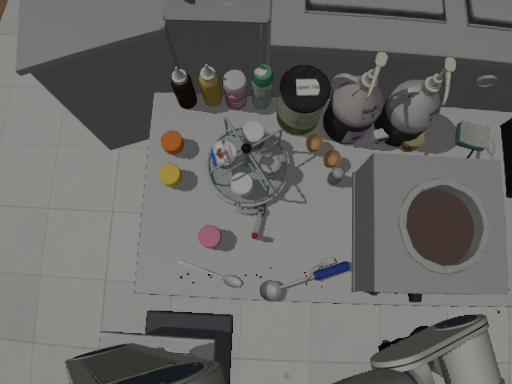

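```bash
cat > h.py <<'E'
from rig import manip
import cv2, numpy as np
def proj(n,P):
    c=manip.get_calibration(n); 
    p,_=cv2.projectPoints(np.array(P,float).reshape(-1,1,3),c['rvec'],c['tvec'],c['mtx'],np.array([c['k1'],0,0,0,0.]))
    return p.reshape(-1,2)
def back(n,uv,z):
    c=manip.get_calibration(n);R,_=cv2.Rodrigues(c['rvec'])
    x=cv2.undistortPoints(np.array([[uv]],float),c['mtx'],np.array([c['k1'],0,0,0,0.])).ravel()
    d=R.T@np.array([x[0],x[1],1]);o=-R.T@c['tvec'];return o+d*(z-o[2])/d[2]
def crop(n,name,u0,v0,w,h,s):
    im=cv2.cvtColor(manip.read_camera(n),cv2.COLOR_RGB2BGR)
    cv2.imwrite(name,cv2.resize(im[v0:v0+h,u0:u0+w],None,fx=s,fy=s,interpolation=cv2.INTER_CUBIC))
E
python3 - <<'E'
from h import *
crop("top","pics/t1.png",160,100,200,150,4)
crop("side","pics/s1.png",150,130,220,170,3.5)
print(back("top",(247,148),.18),back("top",(254,236),.066))
print(back("side",(302,160),.18),back("side",(222,208),.066))
E
```

```text
[ 0.63266561 -0.22634555  0.18      ] [ 0.42759864 -0.25378352  0.066     ]
[ 0.63445712 -0.21535919  0.18      ] [ 0.43392206 -0.25847323  0.066     ]
```

View pics/t1.png

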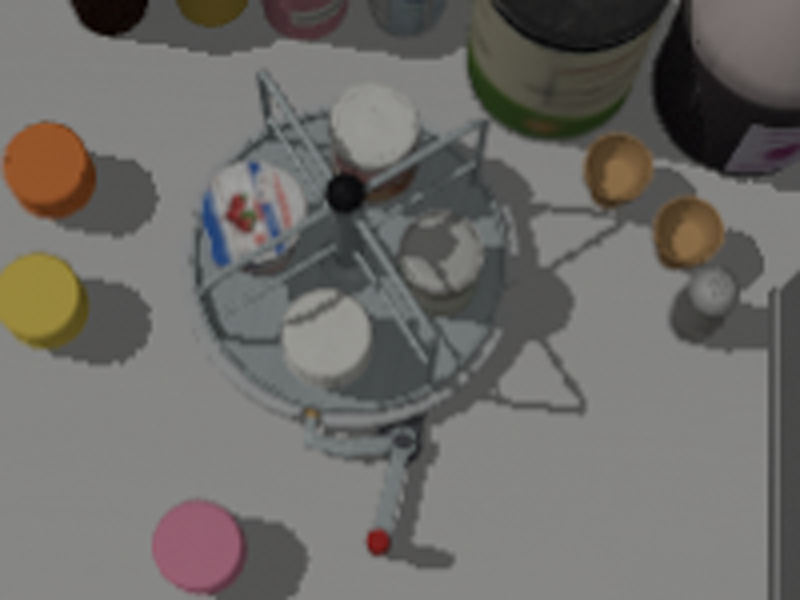

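View pics/s1.png

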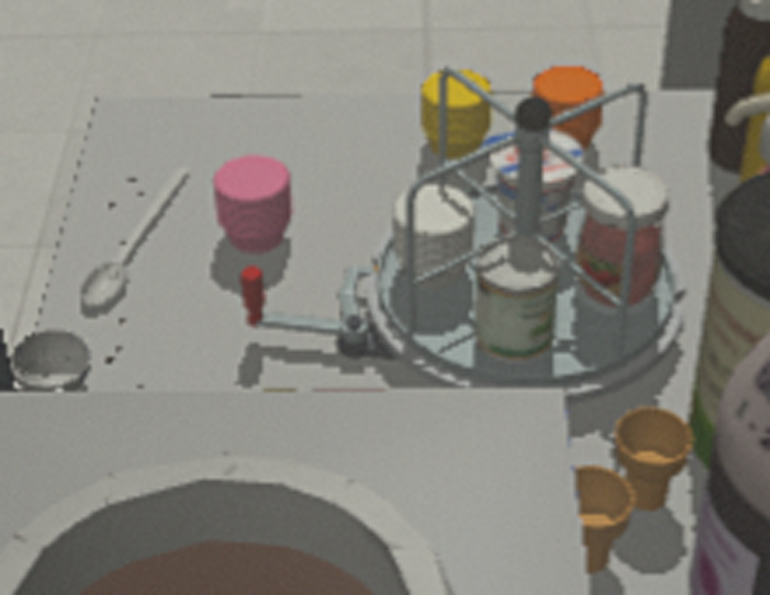

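```bash
cat > fit.py <<'E'
from h import *
from scipy.optimize import least_squares
T=lambda u,v:(160+u/4-.375,100+v/4-.375); S=lambda u,v:(150+u/3.5-.36,130+v/3.5-.36)
d=np.deg2rad
def div(a,r=.095,z=.167):return (r*np.cos(d(a)),r*np.sin(d(a)),z)
obs=[("top",T(345,193),(0,0,.180)),("side",S(533,113),(0,0,.180)),
("top",T(378,541),(-.193,-.066,.066)),("side",S(251,269),(-.193,-.066,.066)),
("top",T(312,413),(-.118,.0,.024)),("top",T(404,438),(-.118,-.066,.028)),("side",S(352,322),(-.118,-.066,.028)),
("top",T(264,73),div(45)),("top",T(484,124),div(-45)),
("side",S(447,72),div(45)),("side",S(641,90),div(-45)),("side",S(630,210),div(225)),("side",S(410,190),div(135))]
def W(p,q):
    c,s=np.cos(p[2]),np.sin(p[2]);return np.array([p[0]+c*q[0]-s*q[1],p[1]+s*q[0]+c*q[1],q[2]])
def res(p): return np.concatenate([proj(n,W(p,q))[0]-uv for n,uv,q in obs])
E
python3 - <<'E'
from fit import *
for lab in(1,0):
  r=least_squares(res,[.63,-.22,0 if lab else .3],loss='soft_l1');print(r.x,r.cost)
for o,e in zip(obs,res(r.x).reshape(-1,2)):print(o[0],o[2],e.round(1))
for n in("top","side"):print(n,proj(n,[W(r.x,div(a)) for a in(45,135,225,315)]+[W(r.x,(-.193,-.066,.066))]).round(1).tolist())
# bystanders
print("pink",back("top",T(199,545),.062),"yellow",back("top",T(42,300),.062),"orange",back("top",T(48,170),.062),"cones",back("top",T(618,170),.058),back("top",T(688,232),.058),"salt",back("top",T(712,290),.09),"disher",back("top",(270,290),.02),back("top",(348,267),.02), back("top",(353,158),.2),back("top",(353,290),.2), "grn",back("top",(302,85),.15))
E
```

```text
[ 0.63347796 -0.22304469 -0.16243727] 203.35216976468587
[ 0.63347796 -0.2230447  -0.16243728] 203.35216976468575
top (0, 0, 0.18) [-0.2 -0.2]
side (0, 0, 0.18) [-0.1 -0.1]
top (-0.193, -0.066, 0.066) [ 1.2 -0.6]
side (-0.193, -0.066, 0.066) [0.1 1.1]
top (-0.118, 0.0, 0.024) [-0.1  1.8]
top (-0.118, -0.066, 0.028) [0.2 0.2]
side (-0.118, -0.066, 0.028) [ 0.8 -0.1]
top (np.float64(0.06717514421272203), np.float64(0.06717514421272201), 0.167) [0.  1.6]
top (np.float64(0.06717514421272203), np.float64(-0.06717514421272201), 0.167) [-3.4 -0.8]
side (np.float64(0.06717514421272203), np.float64(0.06717514421272201), 0.167) [53.1  2.7]
side (np.float64(0.06717514421272203), np.float64(-0.06717514421272201), 0.167) [-4.4 30.1]
side (np.float64(-0.06717514421272203), np.float64(-0.06717514421272201), 0.167) [-59.2  -9.1]
side (np.float64(-0.06717514421272201), np.float64(0.06717514421272203), 0.167) [ 11.1 -34.9]
top [[225.6, 119.4], [213.6, 169.2], [266.6, 180.1], [277.2, 129.8], [255.3, 234.3]]
side [[330.5, 152.9], [277.8, 149.1], [270.4, 180.5], [328.3, 185.4], [221.4, 207.6]]
pink [ 0.42262704 -0.13553791  0.062     ] yellow [ 0.5847522  -0.01657335  0.062     ] orange [ 0.67809732 -0.01233971  0.062     ] cones [ 0.69813766 -0.40938404  0.058     ] [ 0.65551288 -0.45883137  0.058     ] salt [ 0.60611801 -0.46955459  0.09      ] disher [ 0.28855914 -0.30360818  0.02      ] [ 0.35891846 -0.51433458  0.02      ] [ 0.61390597 -0.48592297  0.2       ] [ 0.29875685 -0.48695986  0.2       ] grn [ 0.82503011 -0.36269638  0.15      ]
```

```bash
sed -i 's/S(447,72),div(45)/S(447,72),div(135)/;s/S(641,90),div(-45)/S(641,90),div(45)/;s/S(630,210),div(225)/S(630,210),div(315)/;s/S(410,190),div(135)/S(410,190),div(225)/' fit.py
python3 - <<'E'
from fit import *
from scipy.spatial.transform import Rotation as R
r=least_squares(res,[.63,-.22,-.16],loss='soft_l1');print(r.x,r.cost);p=r.x
for o,e in zip(obs,res(r.x).reshape(-1,2)):print(o[0],np.round(o[2],3),e.round(1))
np.save("p.npy",p)
print("post",W(p,(-.193,-.066,.04)), "tri", back("top",obs[2][1],.066),back("side",obs[3][1],.066))
def rot(yaw): return (R.from_euler('z',yaw)*R.from_euler('x',np.pi)).as_rotvec()
for yaw in np.arange(-3,3.1,.5):
    print(yaw,[ (lambda q: None if q is None else q.round(2)[[0,5]].tolist())(manip.ik(list(P),rot(yaw))) for P in (W(p,(-.193,-.04,.06)),W(p,(-.08,.04,.165)),W(p,(-.0,-.085,.165)))])
print(rot(0),R.from_rotvec(manip.sense()['tool_rot']).as_matrix().round(2))
E
```

```text
[ 0.63413557 -0.22780309 -0.2006414 ] 14.315058182702309
top [0.   0.   0.18] [ 1.7 -0.4]
side [0.   0.   0.18] [0.3 1. ]
top [-0.193 -0.066  0.066] [ 0.  -0.5]
side [-0.193 -0.066  0.066] [-0.   0.4]
top [-0.118  0.     0.024] [0.  1.3]
top [-0.118 -0.066  0.028] [0.1 0.5]
side [-0.118 -0.066  0.028] [ 0.4 -0.1]
top [0.067 0.067 0.167] [3.1 0.7]
top [ 0.067 -0.067  0.167] [-0.7  0.2]
side [-0.067  0.067  0.167] [ 1.9 -0.6]
side [0.067 0.067 0.167] [-0.8 -0.7]
side [ 0.067 -0.067  0.167] [-1.9 -2.4]
side [-0.067 -0.067  0.167] [ 3.1 -3. ]
post [ 0.43185369 -0.25401456  0.04      ] tri [ 0.43059225 -0.25397467  0.066     ] [ 0.43188512 -0.25264496  0.066     ]
-3.0 [[-0.51, -2.22], [-0.32, -2.03], [-0.48, -2.2]]
-2.5 [None, [-0.32, -2.53], None]
-2.0 [None, None, None]
-1.5 [None, None, None]
-1.0 [[-0.51, 2.06], [-0.32, 2.25], [-0.48, 2.09]]
-0.5 [[-0.51, 1.56], [-0.32, 1.75], [-0.48, 1.59]]
0.0 [[-0.51, 1.06], [-0.32, 1.25], [-0.48, 1.09]]
0.5 [[-0.51, 0.56], [-0.32, 0.75], [-0.48, 0.59]]
1.0 [[-0.51, 0.06], [-0.32, 0.25], [-0.48, 0.09]]
1.5 [[-0.51, -0.44], [-0.32, -0.25], [-0.48, -0.41]]
2.0 [[-0.51, -0.94], [-0.32, -0.75], [-0.48, -0.91]]
2.5 [[-0.51, -1.44], [-0.32, -1.25], [-0.48, -1.41]]
3.0 [[-0.51, -1.94], [-0.32, -1.75], [-0.48, -1.91]]
[3.14159265 0.         0.        ] [[ 0.95  0.32 -0.  ]
 [ 0.32 -0.95  0.  ]
 [ 0.   -0.   -1.  ]]
```

```bash
python3 - <<'E'
from h import *
for z in(.05,.1,.15,.2,.25,.3):print(z,back("top",(374,156),z)[:2].round(3),back("top",(354,290),z)[:2].round(3),back("side",(313,243),z)[:2].round(3),back("side",(135,243),z)[:2].round(3))
E
```

```text
0.05 [ 0.669 -0.581] [ 0.298 -0.525] [ 0.654 -0.369] [ 0.233 -0.362]
0.1 [ 0.653 -0.567] [ 0.298 -0.513] [ 0.646 -0.417] [ 0.254 -0.411]
0.15 [ 0.638 -0.552] [ 0.298 -0.501] [ 0.639 -0.466] [ 0.275 -0.46 ]
0.2 [ 0.622 -0.538] [ 0.299 -0.489] [ 0.631 -0.514] [ 0.296 -0.509]
0.25 [ 0.606 -0.524] [ 0.299 -0.478] [ 0.624 -0.563] [ 0.317 -0.558]
0.3 [ 0.59 -0.51] [ 0.3   -0.466] [ 0.616 -0.612] [ 0.337 -0.607]
```

```bash
cat >> h.py <<'E'
from scipy.spatial.transform import Rotation as R
def rot(yaw): return (R.from_euler('z',yaw)*R.from_euler('x',np.pi)).as_rotvec()
try: p=np.load("p.npy")
except Exception: p=None
def W(q):
    c,s=np.cos(p[2]),np.sin(p[2]);return np.array([p[0]+c*q[0]-s*q[1],p[1]+s*q[0]+c*q[1],q[2]])
def st(l=""):
    s=manip.sense();print(l,round(s['time_s'],2),s['eef_pos'].round(4),s['contact_force'].round(2),round(s['finger_gap'],4),flush=True);return s
E
python3 - <<'E'
from h import *
s=manip.sense()
manip.line_to(list(s['eef_pos']+[0,0,.14]),v=.25)
manip.command_gripper(0.0)
yaw=p[2]+np.pi/2
manip.movep(list(W((-.190,-.030,.30))),rot(yaw));st()
manip.line_to(list(W((-.190,-.030,.12))),v=.2);st()
crop("top","pics/t2.png",160,100,200,150,4)
crop("side","pics/s2.png",150,130,220,170,3.5)
E
```

```text
3.33 [ 0.4421 -0.2202  0.3003] [-0.08 -0.46  0.65] 0.0003
 4.38 [ 0.4425 -0.2198  0.1207] [0.1  1.2  0.63] -0.0003
```

View pics/t2.png

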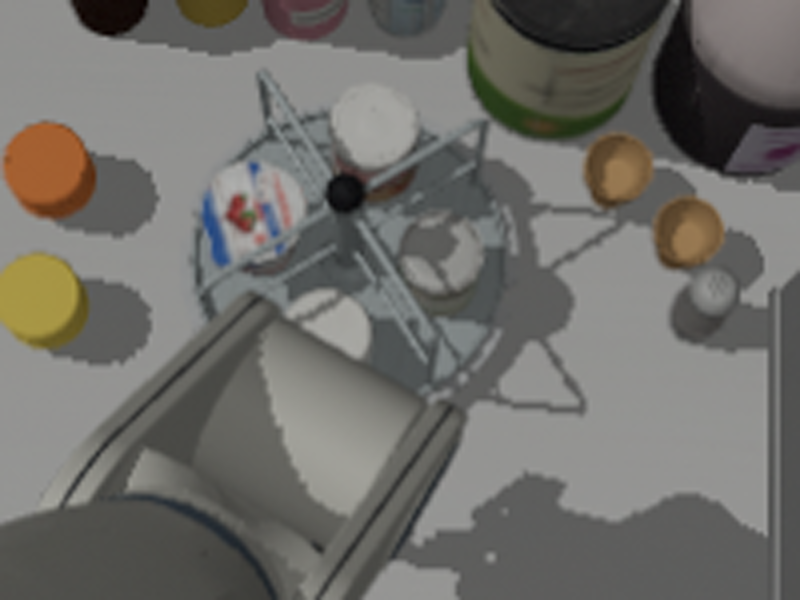

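View pics/s2.png

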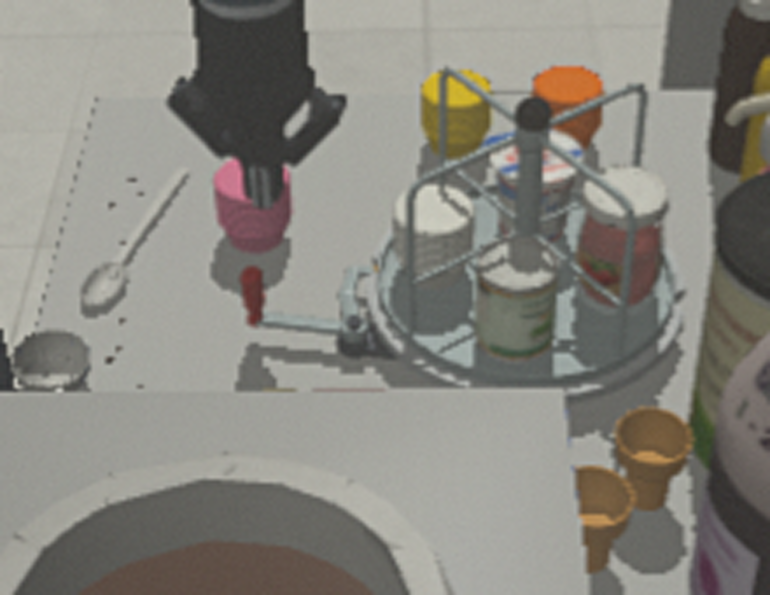

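```bash
python3 - <<'E'
from h import *
manip.line_to(list(W((-.190,-.030,.052))),v=.15);st()
for y in (-.045,-.055,-.065,-.073,-.080):
    manip.line_to(list(W((-.188,y,.052))),v=.06);st(y)
manip.wait(.3)
crop("side","pics/s3.png",150,130,220,170,3.5)
E
```

```text
5.08 [ 0.4423 -0.2195  0.0524] [ 0.07  0.28 -0.11] -0.0
-0.045 5.48 [ 0.4412 -0.2351  0.0525] [-0.14  1.31 -0.08] 0.0002
-0.055 5.8 [ 0.4389 -0.2447  0.052 ] [-0.89  0.32 -0.23] 0.0002
-0.065 6.12 [ 0.4368 -0.2545  0.052 ] [0.66 1.1  0.14] 0.0001
-0.073 6.4 [ 0.4352 -0.2623  0.052 ] [-0.22 -0.18  0.09] -0.0003
-0.08 6.67 [ 0.4338 -0.2691  0.052 ] [-0.38  0.2  -0.61] -0.0001
```

View pics/s3.png

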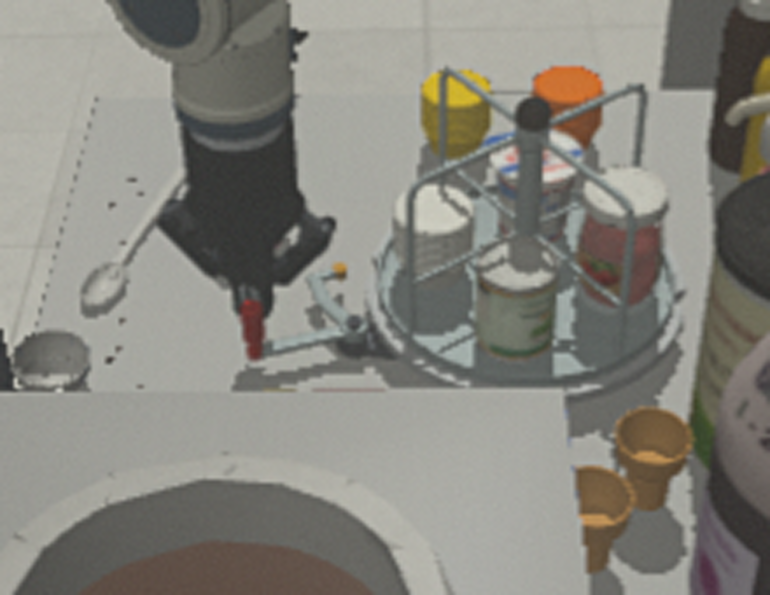

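```bash
cat >> h.py <<'E'
def tip(phi,d,z=.163,r=.085):
    f=np.deg2rad(phi)
    return list(W((r*np.cos(f)+d*np.sin(f),r*np.sin(f)-d*np.cos(f),z))), rot(f+p[2]-np.pi)
E
python3 - <<'E'
from h import *
T=lambda u,v:(150+u/3.5-.36,130+v/3.5-.36)
P=back("side",T(251,303),.066);c,s=np.cos(p[2]),np.sin(p[2]);d=P[:2]-p[:2]
q=np.array([c*d[0]+s*d[1],-s*d[0]+c*d[1]]);print(q,np.arctan2(-(q[1]+.066),-(q[0]+.118)))
manip.line_to(list(W((-.188,-.06,.052))),v=.1)
manip.line_to(list(W((-.188,-.06,.26))),v=.25)
P,r=tip(135,.037,z=.26); manip.movep(P,r);st()
P,r=tip(135,.037); manip.line_to(P,v=.15);st()
for d in(.03,.024): P,r=tip(135,d); manip.line_to(P,v=.06)
for ph in np.arange(135,151,5):
    P,r=tip(ph,.0175); manip.line_to(P,v=.06,rotation=r);st(ph)
crop("side","pics/s4.png",150,130,220,170,3.5)
crop("top","pics/t4.png",160,100,200,150,4)
E
```

```text
[-0.18347324 -0.10004201] 0.47947026745421367
 10.62 [ 0.6179 -0.1366  0.2597] [-0.63  0.23  0.37] 0.0003
 11.42 [ 0.6187 -0.1367  0.1638] [-0.07 -0.41 -0.25] 0.0003
135 12.19 [ 0.6015 -0.1474  0.163 ] [1.07 0.56 0.74] -0.0001
140 12.47 [ 0.5948 -0.1504  0.163 ] [0.39 0.51 0.42] -0.0001
145 12.74 [ 0.5884 -0.1541  0.163 ] [0.11 0.42 1.05] 0.0001
150 13.02 [ 0.5821 -0.1584  0.163 ] [-0.22 -1.49 -0.34] 0.0001
```

View pics/s4.png

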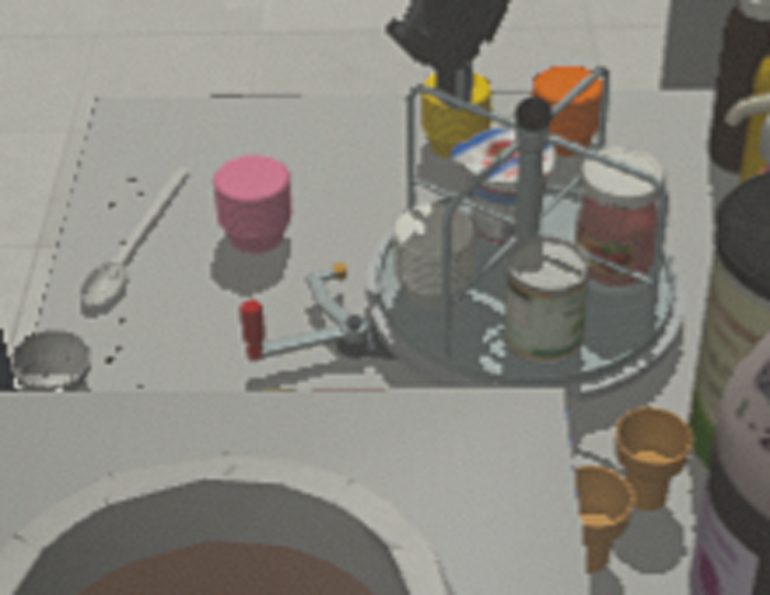

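View pics/t4.png

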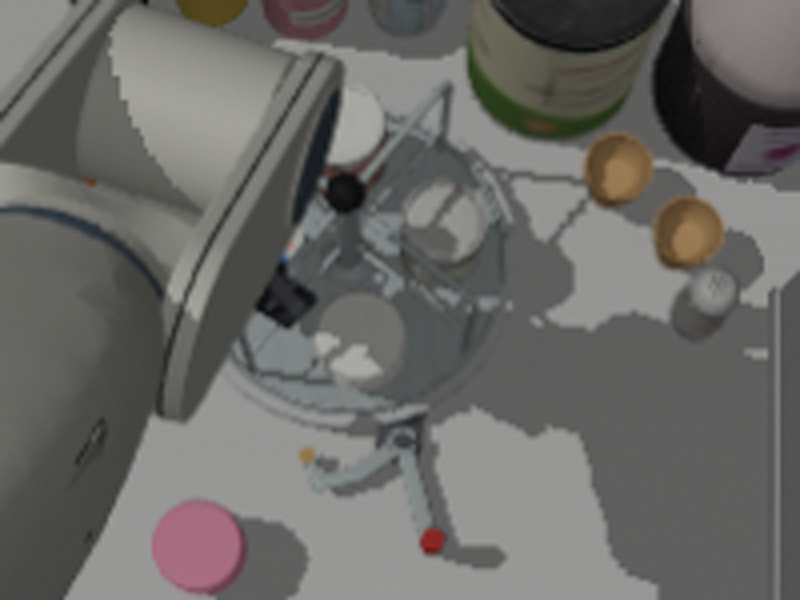

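```bash
python3 - <<'E'
from h import *
for ph in range(155,316,20):
    P,r=tip(ph,.0175);q=manip.ik(P,r);print(ph,None if q is None else q.round(2).tolist())
E
python3 - <<'E'
from h import *
for ph in np.arange(156,301,6):
    P,r=tip(ph,.0175); manip.line_to(P,v=.07,rotation=r)
    if ph%30==0: st(ph)
manip.wait(.2)
crop("side","pics/s5.png",150,130,220,170,3.5)
crop("top","pics/t5.png",160,100,200,150,4)
E
```

```text
155 [-0.3, 0.49, 1.75, -0.0, 0.9, 1.91]
175 [-0.34, 0.48, 1.77, -0.0, 0.89, 1.52]
195 [-0.39, 0.48, 1.77, 0.0, 0.89, 1.11]
215 [-0.44, 0.5, 1.74, -0.0, 0.9, 0.72]
235 [-0.47, 0.52, 1.69, -0.0, 0.93, 0.34]
255 [-0.49, 0.56, 1.62, -0.0, 0.96, -0.03]
275 [-0.49, 0.6, 1.55, -0.0, 0.99, -0.38]
295 [-0.48, 0.64, 1.48, -0.0, 1.03, -0.71]
315 [-0.45, 0.67, 1.41, 0.0, 1.06, -1.03]
180 14.53 [ 0.5544 -0.1936  0.163 ] [-0.2  -0.76 -0.86] 0.0001
210 15.95 [ 0.548 -0.238  0.163] [ 0.62  0.2  -0.07] -0.0002
240 17.37 [ 0.5647 -0.2797  0.163 ] [-0.05  0.53 -1.06] 0.0
270 18.78 [ 0.5999 -0.3075  0.163 ] [-0.81 -0.25  0.23] -0.0002
300 20.2 [ 0.6443 -0.3139  0.163 ] [ 1.    0.16 -0.01] -0.0
```

View pics/s5.png

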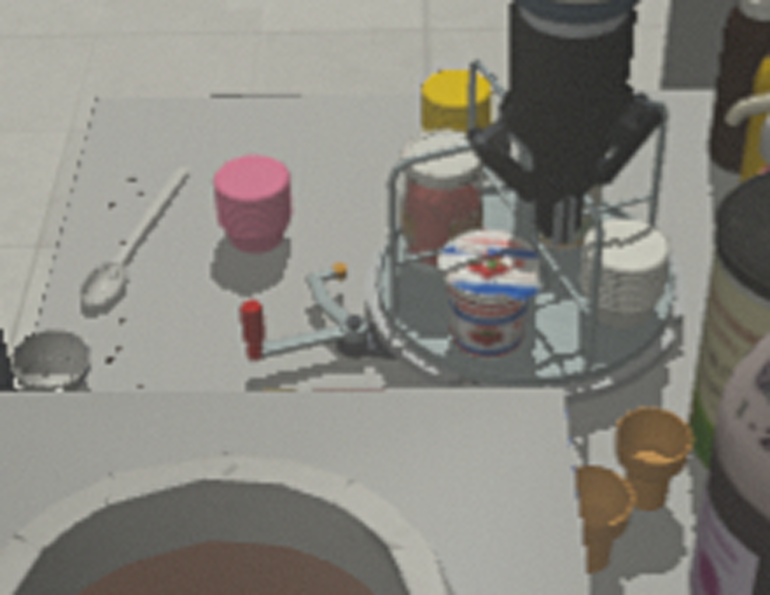

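View pics/t5.png

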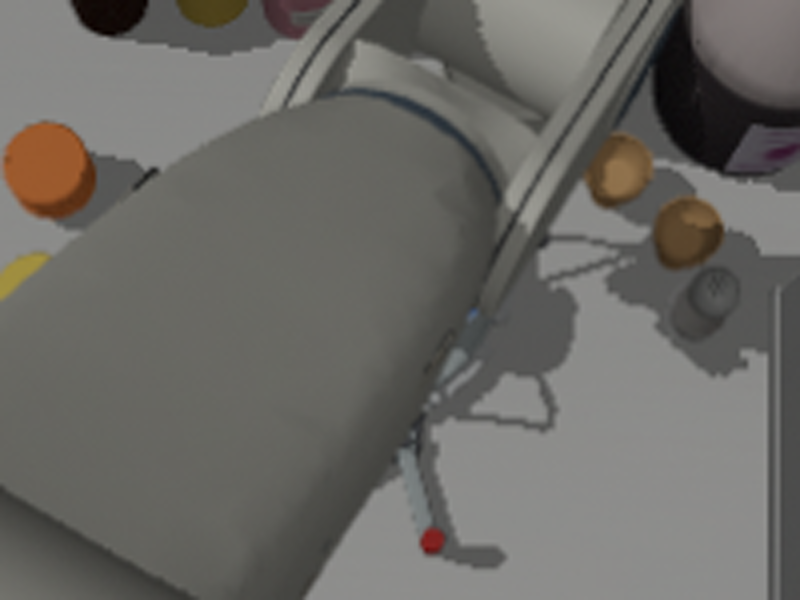

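```bash
cat > ang.py <<'E'
from h import *
from scipy.optimize import least_squares
S=lambda u,v:np.array((150+u/3.5-.36,130+v/3.5-.36))
def est(pts,g,r=.097,z=.168):  # pts: (u,v,nominal deg at t=g)
    def f(x):
        t=x[0];e=[]
        for u,v,a in pts:
            b=np.deg2rad(a)+t
            e.append(proj("side",W((x[1]*np.cos(b),x[1]*np.sin(b),z)))[0]-S(u,v))
        return np.concatenate(e)
    s=least_squares(f,[g,r],loss='soft_l1');return np.rad2deg(s.x[0]),s.x[1],s.fun.round(1)
E
python3 - <<'E'
from ang import *
print(est([(447,72,135),(641,90,45),(630,210,315),(410,190,225)],0))
print(est([(412,92,135),(603,72,45),(660,178,315),(450,205,225)],.2))
print(est([(475,65,315),(660,108,225),(393,170,45)],2.85))
E
```

```text
(np.float64(0.42791329782544196), np.float64(0.1018299785210527), array([ 0.2, -2. ,  1.1, -2.1,  0.3, -1.3,  0.9, -2.1]))
(np.float64(20.981926598249593), np.float64(0.09879852113722853), array([ 1.2, -1.7,  0.1, -1.9,  0.5,  0.4,  1.4, -0.3]))
(np.float64(167.6970112830872), np.float64(0.10054905901114723), array([-0.1, -2.1,  0.5, -2.6,  1.7, -1.6]))
```

```bash
python3 - <<'E'
from h import *
for ph in (304,308,311.5):
    P,r=tip(ph,.0175); manip.line_to(P,v=.04,rotation=r)
st();manip.wait(.3)
crop("side","pics/s6.png",150,130,220,170,3.5)
E
```

```text
21.38 [ 0.6614 -0.3101  0.163 ] [-0.42 -0.64 -1.47] 0.0001
```

View pics/s6.png

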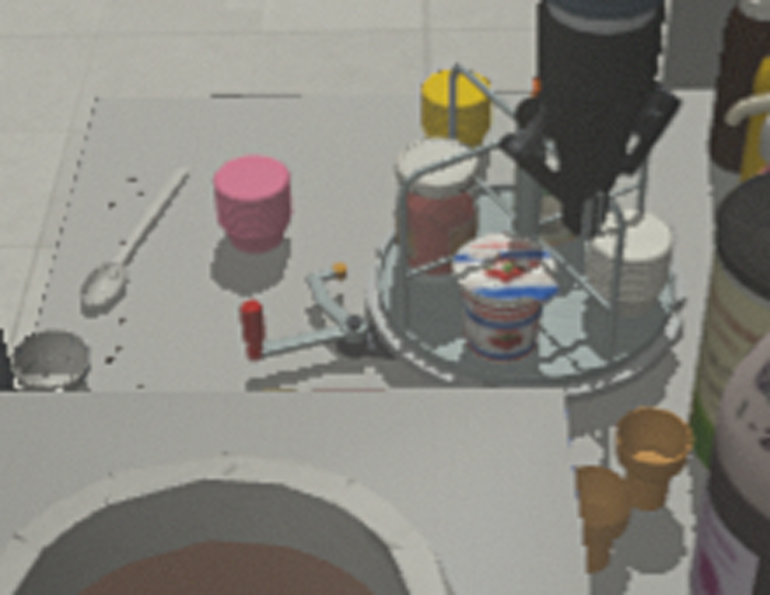

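```bash
python3 - <<'E'
from ang import *
print(est([(457,68,315),(403,181,45),(622,217,135)],3.0))
for ph in (313,315):
    P,r=tip(ph,.0175); manip.line_to(P,v=.03,rotation=r)
st();manip.wait(.3)
# back off clockwise and up
P,r=tip(315,.032);manip.line_to(P,v=.06)
P,r=tip(315,.032,z=.30);manip.line_to(P,v=.2)
manip.movep(list(W((-.188,-.16,.26))),rot(p[2]+np.pi/2));st()
crop("side","pics/s7.png",150,130,220,170,3.5)
crop("top","pics/t7.png",160,100,200,150,4)
E
```

```text
(np.float64(175.46975767183744), np.float64(0.10425701883133812), array([-0.3, -2.3, -0.1, -1.2,  0.2, -1.4]))
 22.23 [ 0.6666 -0.3083  0.163 ] [-0.28 -1.11 -0.38] 0.0
 24.72 [ 0.419  -0.3475  0.26  ] [ 0.59  0.16 -0.3 ] 0.0001
```

View pics/s7.png

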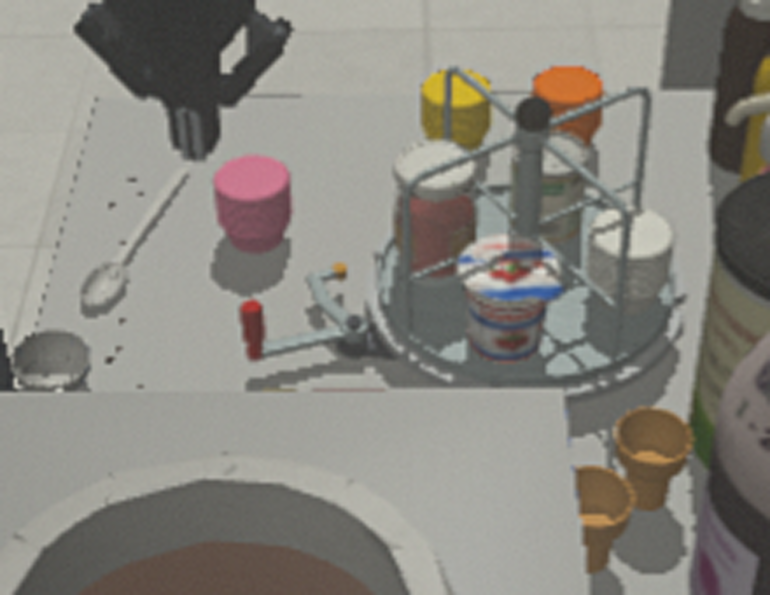

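View pics/t7.png

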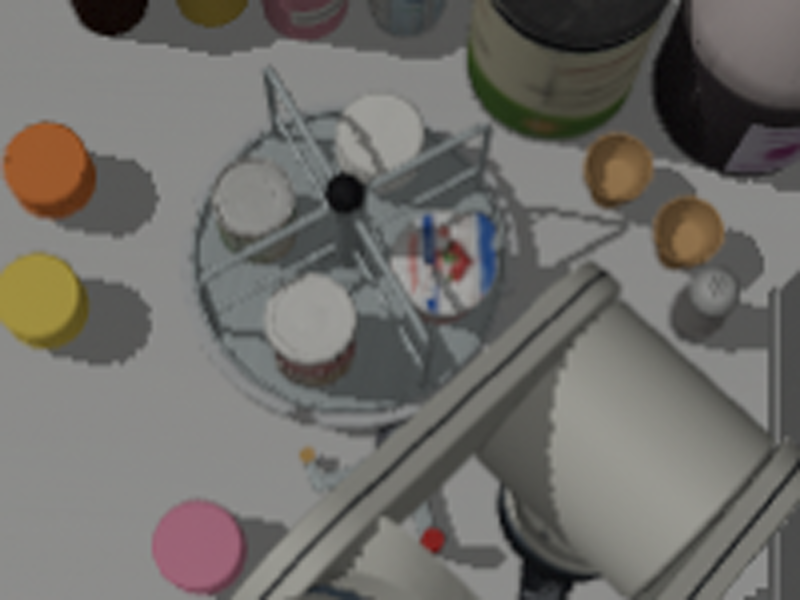

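```bash
python3 - <<'E'
from ang import *
print(est([(452,70,315),(647,92,225),(627,212,135),(406,187,45)],3.1))
import cv2
a=cv2.imread("pics/t1.png",0);b=cv2.imread("pics/t7.png",0)
# sub-pixel corner tracking of the two far wire bends
pa=np.float32([[[264,73]],[[484,124]]])
q,s,e=cv2.calcOpticalFlowPyrLK(a,b,pa,None,winSize=(31,31),maxLevel=1);print(q.ravel(),s.ravel(),e.ravel())
a=cv2.imread("pics/s1.png",0);b=cv2.imread("pics/s7.png",0)
pa=np.float32([[[447,72]],[[641,90]],[[630,210]],[[410,190]]])
q,s,e=cv2.calcOpticalFlowPyrLK(a,b,pa,None,winSize=(31,31),maxLevel=1);print(q.reshape(-1,2),s.ravel(),e.ravel())
q=q.reshape(-1,2)
print(est([(*q[0],315),(*q[1],225),(*q[2],135),(*q[3],45)],3.1))
E
```

```text
(np.float64(178.08114427109084), np.float64(0.10279664989573588), array([-0.1, -2.1,  0.7, -2. ,  0. , -1. ,  0.7, -2. ]))
[270.6535    71.91282  488.23447  127.862564] [1 1] [5.418152 7.095441]
[[452.0708    71.438416]
 [644.48755   93.215866]
 [627.5182   250.88933 ]
 [439.71097  170.89983 ]] [1 1 1 1] [ 9.967774  9.489821 27.243431 32.51837 ]
(np.float64(179.37889314274207), np.float64(0.09678027130403578), array([  0.4,  -1.2,  -1. ,  -2. ,  -1. , -13.8,  -6.3,   2.2]))
```

```bash
python3 - <<'E'
from h import *
P,r=tip(315,.032,z=.26);manip.movep(P,r)
P,r=tip(315,.032);manip.line_to(P,v=.15)
P,r=tip(314,.0185);manip.line_to(P,v=.05,rotation=r)
P,r=tip(317.3,.0175);manip.line_to(P,v=.03,rotation=r)
st();manip.wait(.3)
P,r=tip(317.3,.032);manip.line_to(P,v=.06)
P,r=tip(317.3,.032,z=.30);manip.line_to(P,v=.2)
manip.movep(list(W((-.188,-.16,.26))),rot(p[2]+np.pi/2));st()
crop("side","pics/s8.png",150,130,220,170,3.5)
crop("top","pics/t8.png",160,100,200,150,4)
E
python3 - <<'E'
import cv2,numpy as np
a=cv2.imread("pics/t1.png",0);b=cv2.imread("pics/t8.png",0)
q,s,e=cv2.calcOpticalFlowPyrLK(a,b,np.float32([[[264,73]],[[484,124]]]),None,winSize=(31,31),maxLevel=1);print(q.ravel(),e.ravel())
E
```

```text
27.3 [ 0.6697 -0.3069  0.163 ] [0.37 0.39 0.01] 0.0001
 29.79 [ 0.419  -0.3475  0.26  ] [0.78 0.18 0.33] 0.0002
[264.5065    73.618    484.33902  123.896416] [5.1709156 4.0678005]
```

View pics/s8.png

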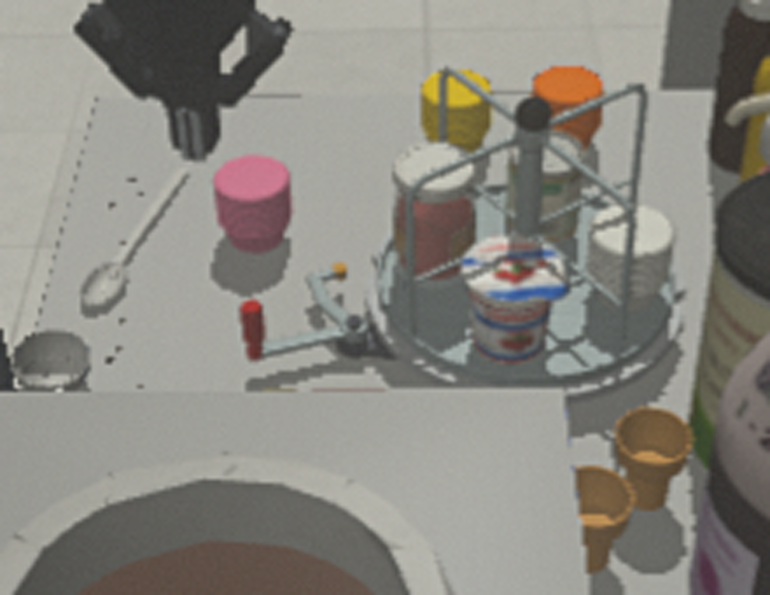

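View pics/t8.png

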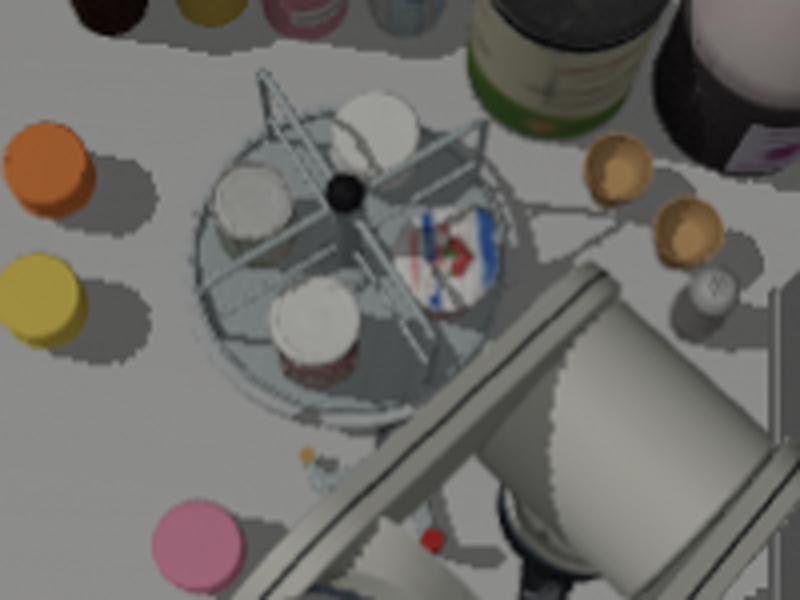

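```bash
python3 - <<'E'
from h import *
manip.line_to(list(W((-.186,-.142,.20))),v=.2)
manip.line_to(list(W((-.186,-.142,.052))),v=.15);st()
n=W((0,1,0))-W((0,0,0))
def f(): return float(np.mean([manip.sense()['contact_force']@n for _ in range(1)]))
y=-.142
for y in [-.125,-.115,-.105,-.098,-.094]+list(np.arange(-.091,-.0775,.0015)):
    manip.line_to(list(W((-.188,y,.052))),v=.05);g=f();print(round(y,4),round(g,2),manip.sense()['eef_pos'].round(4))
    if g<-9: break
manip.wait(.2);st()
crop("side","pics/s9.png",150,130,220,170,3.5)
E
```

```text
31.49 [ 0.4241 -0.3304  0.0529] [ 0.46 -0.74  0.92] 0.0002
-0.125 0.07 [ 0.4252 -0.3125  0.0522]
-0.115 0.15 [ 0.4271 -0.3027  0.052 ]
-0.105 -0.44 [ 0.4292 -0.293   0.052 ]
-0.098 0.37 [ 0.4306 -0.2861  0.052 ]
-0.094 0.25 [ 0.4313 -0.2822  0.052 ]
-0.091 -1.13 [ 0.4318 -0.2793  0.052 ]
-0.0895 0.45 [ 0.4321 -0.2779  0.052 ]
-0.088 -1.3 [ 0.4323 -0.2765  0.052 ]
-0.0865 -0.18 [ 0.4327 -0.275   0.052 ]
-0.085 -0.22 [ 0.433  -0.2735  0.052 ]
-0.0835 -8.02 [ 0.4332 -0.2731  0.0521]
-0.082 -16.92 [ 0.4334 -0.2728  0.0522]
 35.17 [ 0.4333 -0.2728  0.0522] [ -7.48 -15.5   -1.05] 0.0002
```

View pics/s9.png

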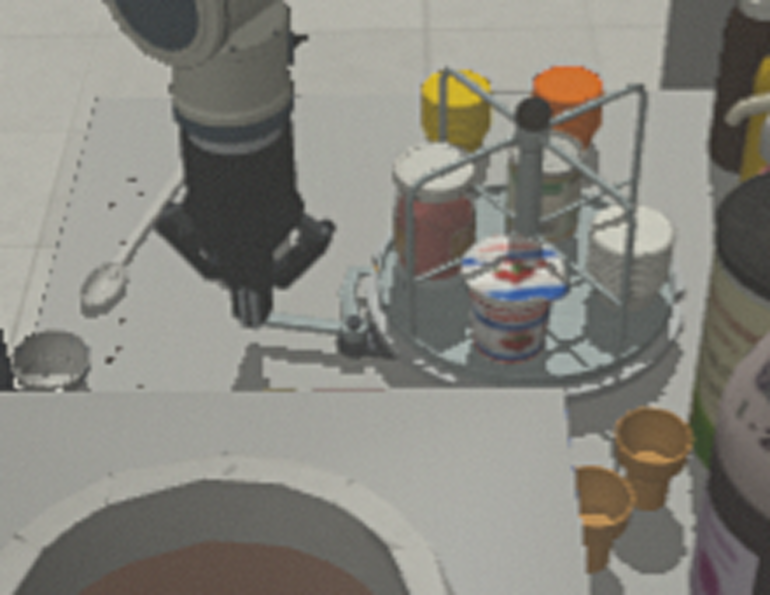

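```bash
python3 - <<'E'
from h import *
manip.line_to(list(W((-.188,-.11,.052))),v=.1)
manip.line_to(list(W((-.188,-.125,.20))),v=.2)
manip.movep(list(W((-.25,-.16,.36))),rot(p[2]+np.pi/2));manip.wait(.3);st()
crop("side","pics/s10.png",150,130,220,170,3.5)
crop("top","pics/t10.png",160,100,200,150,4)
import cv2
for n,pts in(("t",[[264,73],[484,124]]),("s",[[251,271],[352,322]])):
    a=cv2.imread(f"pics/{n}1.png",0);b=cv2.imread(f"pics/{n}10.png",0)
    q,s,e=cv2.calcOpticalFlowPyrLK(a,b,np.float32(pts).reshape(-1,1,2),None,winSize=(31,31),maxLevel=1);print(q.ravel(),e.ravel())
E
```

```text
37.58 [ 0.3574 -0.3344  0.3586] [0.06 0.51 0.49] 0.0001
[264.2963   73.10252 484.2399  124.04988] [2.9386706 1.857115 ]
[251.19447 272.0716  352.12634 322.19965] [2.5799947 3.347392 ]
```

View pics/s10.png

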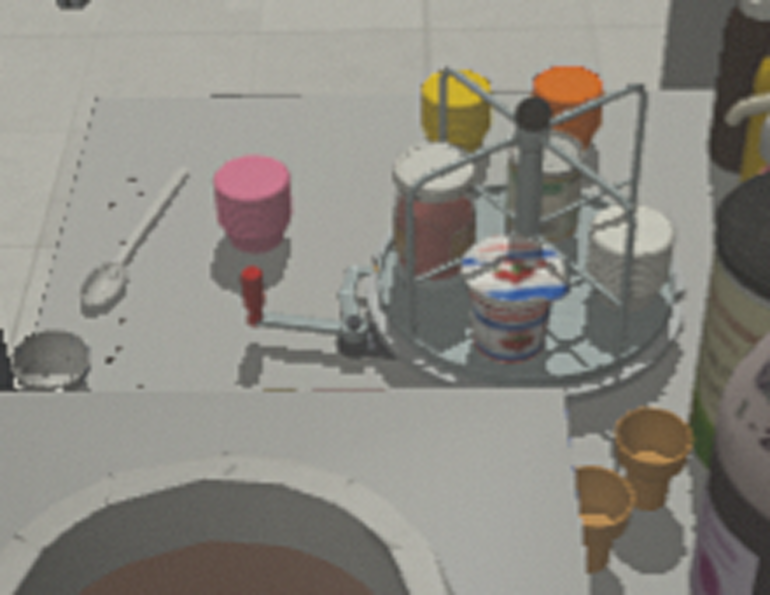

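View pics/t10.png

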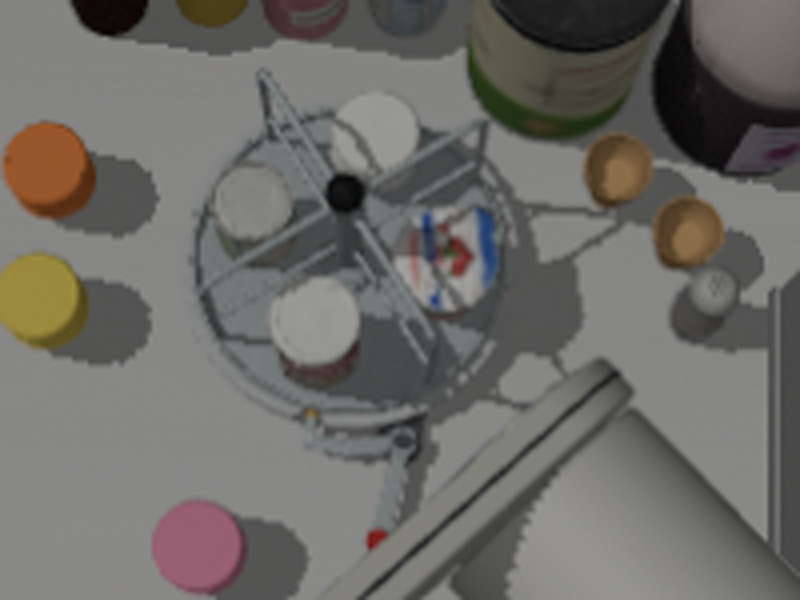

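```bash
python3 - <<'E'
from h import *
P=back("top",(160+316/4-.4,100+308/4-.4),.124);c,s=np.cos(p[2]),np.sin(p[2]);d=P[:2]-p[:2]
print(c*d[0]+s*d[1],-s*d[0]+c*d[1])
manip.finish_job()
E
```

```text
-0.06446495303017231 0.008055064112165247
the job is handed in; nothing more can be done
```

The cherry jar now stands at the latch with the latch home in its notch. I handed the job in with about 38 s of the 72 s used; no verdict was reported.

- **Latch out:** I pushed the red post aside with the closed fingertips. The side camera put the latch at about 0.48 rad.
- **Turning:** I pushed divider_b half a turn counter-clockwise. The first stop was about 0.04 rad short of square, so I nudged it once more. The wire bends then matched their starting picture to within 1 px of the enlarged top view.
- **Latch home:** I pushed the post back until it met a firm stop at about 17 N, where the home position should be. After I backed off, the post was within about 1 px of its starting place, roughly 0.015 rad.

**Last checks:**
- The jar measured x = -0.064 m, y = +0.008 m in the stand's frame. The limits are below -0.045 m and ±0.018 m.
- All four containers looked upright in their bays. The cones, salt shaker and what the last pictures showed of the scoop looked unmoved; its blue handle was out of view, so I did not check it.
- The robot was clear of everything when I handed in.

Two measurements disagreed slightly. The tray angle read about 2.5° to 6° ahead of the commanded push early on, then about 2.4° behind at the first stop. I corrected for this with the camera. My stand pose fit also left errors of up to about 3 px on the wire bends.

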